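# Park the compressor flywheel just past compression and set its brake

### The job

The little belt-less compressor on the bench has to be parked: by its black crank knob, turn the flywheel slowly anticlockwise (seen from above) until you feel the resistance climb to its hardest and then ease off, and stop there, just past the hardest point, without running on. Then swing the brake lever fully over so that its shoe bears on the wheel rim, and let go; do not shove the compressor across the bench or disturb the bottle, the wax and the dish beside it.

Things in the scene. Friction and masses are not known exactly. Their poses are not given: they have to be found in the camera images.
- compressor: small compressor of 5 kg standing loose on four rubber feet, base plate 225x170 mm, round light-metal crankcase. Origin: on the bench under the flywheel's vertical axis; z up, +x to the finned cylinder, -x (towards the robot, within 0.35 rad) to the brake lever. It slides if pushed sideways with more than about 25 N.
- flywheel (a joint): angle of the flywheel, rad, positive anticlockwise from above; at 0 the crank knob lies in the compressor's +x direction from the axis. It turns without stops, starts between -0.5 and 0.5 and stays where it is left. The hardest point lies 0.55 to 3.8 rad anticlockwise of the start, different every time and marked nowhere.
- crank_knob (a point): centre of the upright black crank knob on the flywheel, a sleeve 21 mm in diameter from 96 to 145 mm above the bench, its axis 55 mm from the flywheel's axis; the sleeve spins freely on its pin, so a hand may keep its orientation. The point lies on its axis 122 mm above the bench.
- brake (a joint): angle of the brake lever, rad, anticlockwise from above: 0 off (lever arm 50 degrees to the compressor's +y side of its -x direction), 1.75 fully on at its stop (50 degrees to the -y side). It stays where it is left; about 3 N at its knob, a little more at the end where the rubber shoe meets the rim.
- brake_knob (a point): middle of the upright black knob at the end of the brake lever, 16 mm in diameter, from 62 to 98 mm above the bench, 45 mm from the lever's pivot; the point is 80 mm above the bench
- brake_pivot (a point): pivot of the brake lever on a short post, 92 mm from the flywheel's axis in the compressor's -x direction, 61 mm above the bench; the black rubber shoe (16 mm in diameter, top 88 mm up) is fixed to the lever 14 mm from the pivot and is not the knob
- park_pin (a joint): hidden feeler pin inside the crankcase, m: 0, and lifted by up to 0.13 mm only while the wheel stands 0.1 to 0.6 rad past the hardest point; far too little to be seen, or read against the noise
- overrun_pin (a joint): a second such hidden pin, m: 0, and lifted by up to 0.2 mm only while the wheel stands 1.15 to 1.9 rad past the hardest point
- dye_bottle_2: small dark dye bottle with a red cap, 38x40x85 mm, standing loose to the right of the compressor; origin under its centre
- beeswax: yellow block of wax, 36x58x20 mm, lying loose to the right; origin under its centre
- rivet_dish: shallow metal dish of rivets, 71 mm across, 16 mm high, to the right; origin under its centre
- wheel_axis (a point): axis of the horizontal steel flywheel (140 mm across), at its rim's top, 92 mm up. Turning it takes 5 to 7 N at the knob; near compression this climbs within 0.4 rad to 10 to 12 N, the hardest point, falls back by 0.5 rad and to some 2 N by 1 rad after it, then is steady again. Park it 0.1 to 0.6 rad past the hardest point; 1.15 rad past is run on too far.

How it is judged:
By the outcome, as a careful person would: the job done as asked, in the order asked, and still so for the second after the job is handed in, with the robot touching nothing.
It also fails if it takes over 72 s, if anything falls off the work surface, if the arm or the gripper's body presses on something with over 40 N, if the wrist force passes 120 N, or if a joint passes its speed limit or range.

### The arm

A 6-joint arm with a two-finger parallel gripper is mounted at the origin on a cart in front of the work surface, level with it; the furniture and walls round the work are solid. World frame = base frame: x ahead of the robot, y to its left, z up, the work surface at z = 0. Lengths are in m, angles in rad, forces in N, time in s.
With the tool pointing down it reaches from about 0.25 to 0.775 m from the base axis. Payload 4 kg.
Tool frame: the origin (TCP) lies midway between the tips of the shut fingers; the grasp point (between the pads) lies 19 mm behind it; z points along the fingers, y is the direction in which the jaws open and shut (so a half turn about z gives the same grasp; the last joint's range is limited). The gripper opens to 94 mm and grips with 3 to 60 N. Pads are 16 mm wide; open, the fingers measure 119 mm over their backs; the gripper's body (75 mm by 177 mm) begins 78 mm behind the grasp point.
Start: joints at [1.231, 0.087, 1.371, -0, 1.684, -0.103], TCP at [0.129, 0.535, 0.181] pointing down, gripper open.
Joint ranges: [-3.1, 3.1], [-0.76, 2.03], [0.27, 2.55], [-1.08, 4.22], [0.17, 2.65], [-2.57, 2.57]. Speed limits (rad/s): [2.79, 2.79, 3.14, 3.14, 3.14, 3.14].

### API

Orientations are given as [roll, pitch, yaw] about the fixed x, y, z axes, in that order (R = Rz(yaw) Ry(pitch) Rx(roll)).
In Python, from bench import get_obs, snapshot, ticket gives the robot as it stands.
- The arm moves only by the shell command python3 -m creep 'ROWS' [OPENING]. ROWS is JSON, a list that holds one entry, the list of rows, each a list of 4 numbers: the shift along the tool's x, y, z in mm, then the turn about the tool's z in degrees. A call has 1 to 8 rows; each row shifts and turns the commanded pose from where the row before left it, along the tool's axes as they then stand; what a row does not reach is not made up. A row lasts 1/8 s, in which the tool goes at most 62.5 mm and 10.7 degrees, less where a joint would pass 70% of its speed; a pose out of reach is approached as far as the arm can. A call with a gripper value outside its range is refused whole. OPENING is the opening, from 0 (shut) to 1 (fully open), set as the call begins (- or left out, the last holds). The fingers move at their own pace and stop on an object; the grip force is fixed at half the most. Time passes only in rows, so rows that do not move let the fingers close. It gives the time, the measured TCP pose, the force and the opening at its end, in the units of the state.
- get_obs(): the state, without advancing time (a new reading comes with each control period).
- snapshot(name): name is "scene" or "top"; returns a dict with "color" (384x512x3 uint8, red, green, blue), "depth" (384x512 float32, m along the optical axis (not along the pixel's ray), 0 where there is no reading), "fx", "fy", "cx", "cy" (pixels), "extrinsics" (4x4, takes a point from world to camera coordinates). Camera axes: x right, y down, z forward; pixel columns grow to the right and rows downward; lengths in m; the calibration is good to about 2 mm. A picture is of the moment at which its call begins.
- ticket.close_job(): hands the job in, once; it reports no verdict.
The state is a dict: "time": time; "joint_positions": joint angles; "qvel": joint speeds; "joint_torque": joint torques, N m; "tool_pos": TCP position; "ee_rot": TCP orientation; "wrist_force": force on the tool from outside, world axes, zero at the start; "wrist_torque": the same for the moment, N m; "width": finger opening in m.
Only numpy, scipy, OpenCV 4.12 (cv2) and the standard library are available. Lean on these libraries where they do the work, as an engineer would, in place of code of your own. Each camera call takes 0.05 s, during which the arm holds its last target. There are 200 camera calls.

## Working session

There is one attempt and no reset: what is moved stays moved. The work goes in short steps, Python scripts to look and compute and a shell command to move; the robot and the scene stay as the last step left them, time stands still between calls to the robot, and variables do not carry over. Pictures are saved under pics/ and viewed, on a budget of 10 in all, crops included, one or two more only if the job needs it, and the job is handed in when it is done.

```bash
mkdir -p pics; ls; python3 - <<'E'
from bench import get_obs, snapshot
import cv2,numpy as np,pickle
o=get_obs(); print({k:np.round(v,3).tolist() for k,v in o.items()})
for n in("top","scene"):
    s=snapshot(n); pickle.dump(s,open(f"{n}.pkl","wb"))
    print(n,s["fx"],s["cx"],s["cy"],np.round(s["extrinsics"],3).tolist())
    cv2.imwrite(f"pics/{n}0.png",cv2.resize(s["color"][:,:,::-1],(800,600),interpolation=cv2.INTER_CUBIC))
E
```

```text
pics
{'time': 0.0, 'joint_positions': [1.231, 0.088, 1.372, 0.0, 1.684, -0.103], 'qvel': [-0.0, 0.002, 0.0, -0.001, 0.001, -0.0], 'joint_torque': [0.002, -34.018, -30.243, 0.072, 0.033, -0.0], 'tool_pos': [0.129, 0.534, 0.18], 'ee_rot': [-3.139, -0.0, 2.905], 'wrist_force': [-0.276, 0.265, -0.1], 'wrist_torque': [-0.034, -0.017, -0.016], 'width': 0.094}
top 358.5739495206823 260.19564871020515 188.69195842928752 [[-0.109, -0.994, 0.0, -0.355], [-0.97, 0.106, -0.219, 0.557], [0.218, -0.024, -0.976, 0.86], [0.0, 0.0, 0.0, 1.0]]
scene 441.78381916575916 257.2459755163451 189.70372966309546 [[0.701, -0.713, 0.021, -0.655], [-0.453, -0.467, -0.76, 0.117], [0.551, 0.523, -0.65, 0.828], [0.0, 0.0, 0.0, 1.0]]
```

View pics/top0.png

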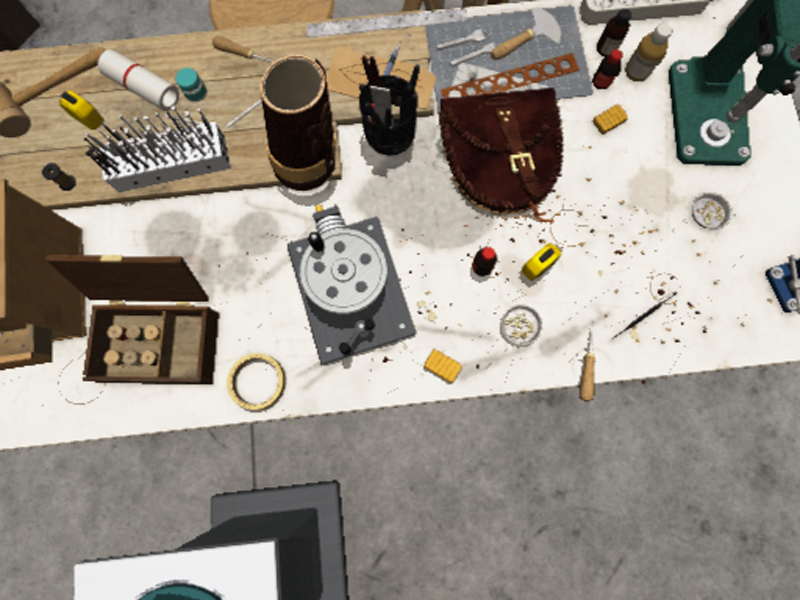

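View pics/scene0.png

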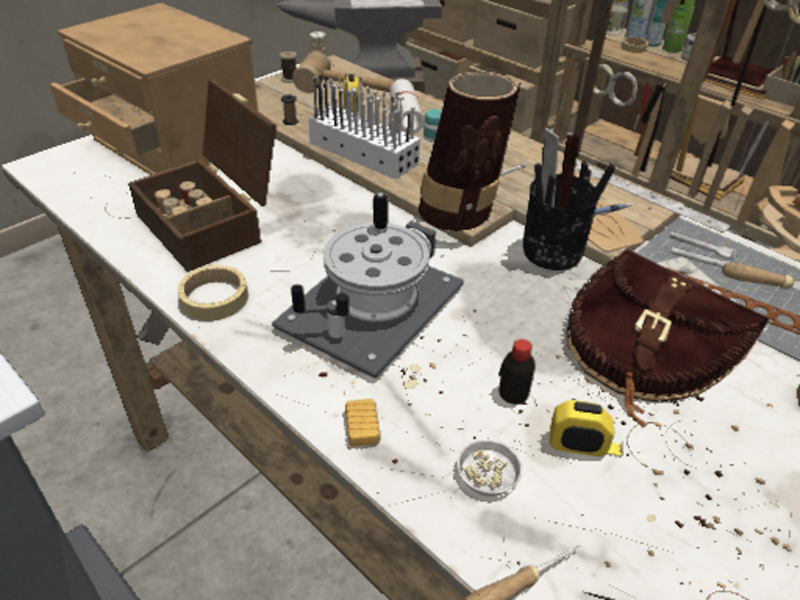

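```bash
python3 - <<'E'
import pickle,cv2,numpy as np
t=pickle.load(open("top.pkl","rb"))["color"];s=pickle.load(open("scene.pkl","rb"))["color"]
a=cv2.resize(t[125:240,175:275],None,fx=4,fy=4,interpolation=cv2.INTER_CUBIC)
b=cv2.resize(s[120:235,170:270],None,fx=4,fy=4,interpolation=cv2.INTER_CUBIC)
cv2.imwrite("pics/c1.png",np.hstack([a,b])[:,:,::-1])
E
```

```text
(no output)
```

View pics/c1.png

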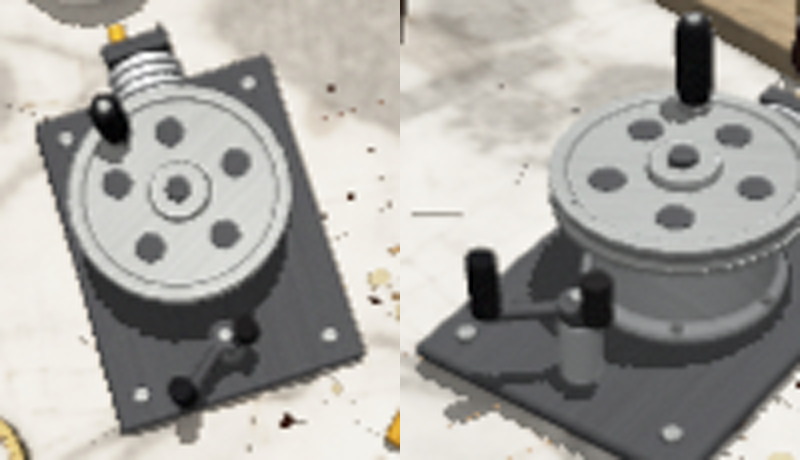

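```bash
cat > h.py <<'E'
import numpy as np
def ray(s,u,v,z):
    E=np.array(s["extrinsics"]);R,t=E[:3,:3],E[:3,3];c=-R.T@t
    d=R.T@np.array([(u-s["cx"])/s["fx"],(v-s["cy"])/s["fy"],1]); return c+d*(z-c[2])/d[2]
E
python3 - <<'E'
import pickle,numpy as np; from h import ray
t=pickle.load(open("top.pkl","rb"));s=pickle.load(open("scene.pkl","rb"))
T=lambda x,y,z:ray(t,175+(x+.5)/4-.5,125+(y+.5)/4-.5,z)
S=lambda x,y,z:ray(s,170+(x-400+.5)/4-.5,120+(y+.5)/4-.5,z)
W=T(180,192,.092);print("axis",W, "scene",S(683,155,.1),"hubT",T(178,188,.1))
sc=[T(*p,.012) for p in((66,138),(248,82),(330,334),(141,394))]
for p in sc: print("screw",p)
print("screw centre",np.mean(sc,0)); 
x=(sc[0]+sc[1]-sc[2]-sc[3]); print("yaw",np.arctan2(x[1],x[0]), "y",np.arctan2(*( (sc[0]-sc[1]+sc[3]-sc[2])[:2])))
print("knob",T(104,104,.145),S(695,18,.145))
print("pivot",T(225,333,.07),S(573,300,.07)," bknob",T(181,386,.098),S(481,254,.098))
for z in(.07,.061):
  d=T(225,333,z)-W; print(z,np.hypot(*d[:2]),np.arctan2(-d[1],-d[0]))
for n,v,zz in(("bottle",(485/800*512,256/600*384),.085),("wax",(443/800*512,366/600*384),.02),("dish",(521/800*512,326/600*384),.016)): print(n,ray(t,*v,zz))
E
```

```text
axis [ 0.5605173  -0.31635671  0.092     ] scene [ 0.55922742 -0.31757258  0.1       ] hubT [ 0.56095361 -0.31603107  0.1       ]
screw [ 0.63024197 -0.2343494   0.012     ]
screw [ 0.65717833 -0.36320887  0.012     ]
screw [ 0.47407389 -0.40104843  0.012     ]
screw [ 0.44759909 -0.27201389  0.012     ]
screw centre [ 0.55227332 -0.31765515  0.012     ]
yaw 0.20357795821803393 y -0.20421793561762536
knob [ 0.60468758 -0.28039617  0.145     ] [ 0.60463636 -0.27954763  0.145     ]
pivot [ 0.47212064 -0.33487884  0.07      ] [ 0.46626151 -0.3367035   0.07      ]  bknob [ 0.43773554 -0.30728307  0.098     ] [ 0.43659662 -0.30595812  0.098     ]
0.07 0.0903163269771147 0.20654611865548148
0.061 0.0886388515449789 0.20388374386497873
bottle [ 0.56048311 -0.54723188  0.085     ]
wax [ 0.39646633 -0.46220934  0.02      ]
dish [ 0.44990164 -0.60326689  0.016     ]
```

```bash
python3 - <<'E'
import pickle,numpy as np
t=pickle.load(open("top.pkl","rb"));s=pickle.load(open("scene.pkl","rb"))
P=[]
for c in(t,s):
    d=c["depth"];v,u=np.mgrid[:384,:512];m=d>0
    p=np.stack([(u-c["cx"])/c["fx"]*d,(v-c["cy"])/c["fy"]*d,d],-1)[m];E=np.array(c["extrinsics"])
    P.append((p-E[:3,3])@E[:3,:3])
P=np.vstack(P)
# height map 5cm cells (cm)
print("y:",[round(y,2) for y in np.arange(.6,-.56,-.05)])
for x in np.arange(.9,.05,-.05):
    print("%.2f"%x,*["%3d"%(100*h) if h>-9 else "  ." for h in [ (lambda q:q.max() if len(q)>3 else -99)(P[(abs(P[:,0]-x)<.025)&(abs(P[:,1]-y)<.025)&(P[:,2]<.7),2]) for y in np.arange(.6,-.56,-.05)]])
A=np.array([.560,-.317]);K=np.array([.6046,-.280]);d=K-A
print("radius",np.hypot(*d),"phi",np.arctan2(d[1],d[0]))
yaw=2.905;R=np.array([[np.cos(yaw),np.sin(yaw)],[np.sin(yaw),-np.cos(yaw)]])
print("tool shift mm",R.T@(K-[.129,.534])*1e3)
E
```

```text
y: [np.float64(0.6), np.float64(0.55), np.float64(0.5), np.float64(0.45), np.float64(0.4), np.float64(0.35), np.float64(0.3), np.float64(0.25), np.float64(0.2), np.float64(0.15), np.float64(0.1), np.float64(0.05), np.float64(-0.0), np.float64(-0.05), np.float64(-0.1), np.float64(-0.15), np.float64(-0.2), np.float64(-0.25), np.float64(-0.3), np.float64(-0.35), np.float64(-0.4), np.float64(-0.45), np.float64(-0.5), np.float64(-0.55)]
0.90   .   .   .   .   0   7   7   8   2   9   9   2   7   3   2   3   3   2   2   2  17  11   4   4
0.85   .   .   .   .   .   2   2   2   2   2   7  14  15  15  15   2   2  24  24  23  18  16   5   6
0.80   .   .   .   .   .   .   2   2   7   7  13  15  15  15  15   6  18  24  24  24  21  18   4   7
0.75   .   .   .   .   .   .   .   2   2   2   7   9   7   2   2   2  15  24  24   0   0   2   4   7
0.70   .   .   .   .  20  21  21  20  21  20   0   0   0   0   0   0   0   0   6   0   1   0   0   5
0.65 -77   .   .   .  21  20  21  21  20  21   0   0   0   0   0   0   2   6   9   9   2   0   0   4
0.60 -76   .   .   .  21  21  21  21  20  20  19  19  19  
[... 446 characters left out ...]

0.35 -76 -77 -77   0   0   0   0   0   0   0   0   0   0   0   2   2   2   0   0   0   0   2   2   0
0.30 -77 -76 -76 -76 -77 -77 -77 -76 -76 -77 -77 -76 -76 -77 -76 -77 -76 -77 -76 -77 -77 -77 -77 -77
0.25 -76 -76 -76 -76 -76 -76 -77 -76 -76 -76 -77 -76 -76 -77 -77 -77 -76 -77 -77 -77 -76 -77 -76 -77
0.20 -77 -76 -76 -76 -76 -77 -77 -77 -76 -77 -77 -77 -77 -76 -77 -76 -77 -77 -77 -76 -77 -77 -76 -77
0.15 -77 -77 -77 -77 -77 -77 -76 -77 -68   0   0   0   0   0   0   0 -67 -76 -77 -76 -77 -76 -76 -77
0.10 -77 -77 -77 -76 -77 -77 -77 -76 -68   0   0   1   1   1   0   0 -67 -77 -77 -76 -77 -76 -77 -77
radius 0.05794963330341268 phi 0.6925288233182849
tool shift mm [-653.1455999  -679.84717792]
```

```bash
python3 -m creep '[[[0,0,-60,0],[0,0,-60,0],[-20,-20,0,0],[-40,-42,0,0],[-40,-42,0,0],[-40,-42,0,0],[-40,-42,0,0],[-40,-42,0,0]]]' 0.5
python3 -m creep '[[[-40,-42,0,0],[-40,-42,0,0],[-40,-42,0,0],[-40,-42,0,0],[-40,-42,0,0],[-40,-42,0,0],[-40,-42,0,0],[-40,-42,0,0]]]'
python3 -m creep '[[[-40,-42,0,0],[-40,-42,0,0],[-33,-30,0,0],[0,0,0,10.6],[0,0,0,10.6],[0,0,0,10.6],[0,0,0,10.6],[0,0,0,10.6]]]'
python3 -m creep '[[[0,0,0,10.6],[0,0,0,10.6],[0,0,0,10.6],[0,0,0,10.6],[0,0,0,10.6],[0,0,0,10.6],[0,0,0,10.6],[0,0,0,0]]]'
```

```text
time: 1.1
tool_pos: [0.2893, 0.2577, 0.3004]
ee_rot: [-3.141, -0.0, 2.905]
wrist_force: [0.7, 1.0, 0.1]
width: 0.0468
time: 2.1
tool_pos: [0.5217, -0.144, 0.3002]
ee_rot: [3.141, -0.001, 2.904]
wrist_force: [0.8, 0.9, -0.3]
width: 0.047
time: 3.1
tool_pos: [0.6042, -0.2795, 0.2998]
ee_rot: [-3.141, -0.001, 1.974]
wrist_force: [0.5, 0.3, 0.5]
width: 0.0474
time: 4.1
tool_pos: [0.6042, -0.2795, 0.2999]
ee_rot: [-3.14, 0.0, 0.687]
wrist_force: [-0.2, 0.1, 1.1]
width: 0.0471
```

```bash
python3 -m creep '[[[0,0,50,0],[0,0,50,0],[0,0,40,0],[0,0,30,0],[0,0,15,0],[0,0,9,0],[0,0,0,0]]]'
python3 -m creep '[[[0,0,0,0],[0,0,0,0],[0,0,0,0]]]' 0.28
python3 - <<'E'
from bench import snapshot
import cv2,numpy as np,pickle
a=snapshot("top");b=snapshot("scene");pickle.dump((a,b),open("p1.pkl","wb"))
f=lambda im:cv2.resize(im,None,fx=4,fy=4,interpolation=cv2.INTER_CUBIC)
cv2.imwrite("pics/c2.png",np.hstack([f(a["color"][115:240,175:275]),f(b["color"][95:220,190:290])])[:,:,::-1])
E
```

```text
time: 4.97
tool_pos: [0.6045, -0.2797, 0.1071]
ee_rot: [3.141, -0.0, 0.685]
wrist_force: [-0.3, -0.7, -0.8]
width: 0.0472
time: 5.35
tool_pos: [0.6046, -0.2797, 0.1076]
ee_rot: [3.14, -0.001, 0.685]
wrist_force: [0.3, 0.6, -0.3]
width: 0.0266
```

View pics/c2.png

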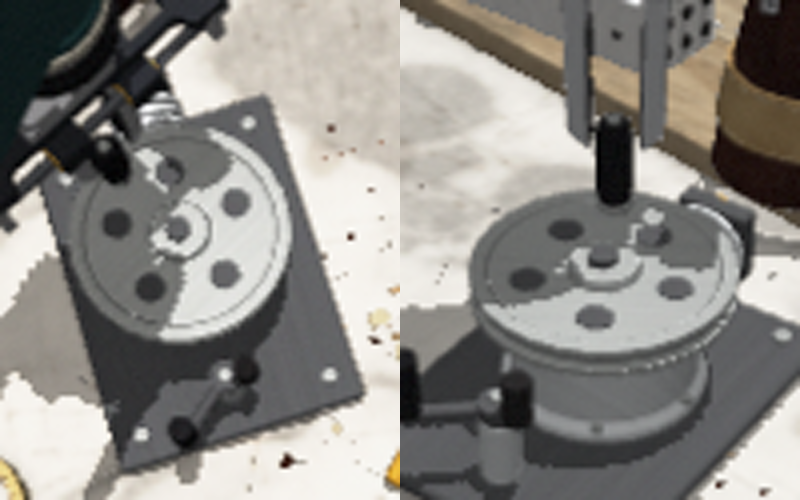

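```bash
python3 - <<'E'
import pickle,numpy as np
a,b=pickle.load(open("p1.pkl","rb"))
def pr(s,p):
    E=np.array(s["extrinsics"]);c=E[:3,:3]@p+E[:3,3];return np.array([s["fx"]*c[0]/c[2]+s["cx"],s["fy"]*c[1]/c[2]+s["cy"]]),c[2]
K=np.array([.6046,-.2797]);ty=np.array([np.sin(.685),-np.cos(.685)])
for n,p in(("tcp",[*K,.107]),("f+",[*(K+ty*.02),.107]),("f-",[*(K-ty*.02),.107]),("f+up",[*(K+ty*.02),.18]),("ktop",[*K,.145])):
    ua,da=pr(a,p);ub,db=pr(b,p)
    print(n,"top crop",(ua-[175,115])*4,"scene crop",(ub-[190,95])*4+[400,0], "depth exp/meas scene",db,b["depth"][int(ub[1]),int(ub[0])])
# 3D of finger pixels in scene crop
for x,y in((577,100),(577,130),(652,100),(652,135),(615,150)):
    u=190+(x-400)//4;v=95+y//4;d=b["depth"][v,u];E=np.array(b["extrinsics"])
    print((x,y),E[:3,:3].T@(np.array([(u-b["cx"])/b["fx"]*d,(v-b["cy"])/b["fy"]*d,d])-E[:3,3]))
E
```

```text
tcp top crop [111.27513756 162.4275353 ] scene crop [613.6331744  177.43800288] depth exp/meas scene 0.9454095381319434 0.9293122
f+ top crop [134.49632027 140.64029088] scene crop [650.82887499 180.01845269] depth exp/meas scene 0.9442807260021979 1.1286299
f- top crop [ 87.8909548 184.3677143] scene crop [576.52619068 174.86370779] depth exp/meas scene 0.9465383502616889 1.1378978
f+up top crop [116.71121454  99.5580515 ] scene crop [652.83756625  60.2478393 ] depth exp/meas scene 0.8968182245308474 0.88671297
ktop top crop [101.34750456 142.75936264] scene crop [613.65354504 116.63979543] depth exp/meas scene 0.9207030305167199 0.91754013
(577, 100) [ 0.58557278 -0.2716295   0.15952789]
(577, 130) [ 0.58467618 -0.27226489  0.14338054]
(652, 100) [ 0.61071403 -0.30147573  0.16217795]
(652, 135) [ 0.61129293 -0.30129542  0.14263988]
(615, 150) [ 0.59399328 -0.28941168  0.13501952]
```

```bash
python3 -m creep '[[[0,0,5,0],[0,0,5,0]]]';python3 -m creep '[[[0,0,3,0],[0,0,0,0]]]'
python3 - <<'E'
from bench import snapshot
import cv2,numpy as np,pickle
b=snapshot("scene");pickle.dump(b,open("p2.pkl","wb"))
cv2.imwrite("pics/c3.png",cv2.resize(b["color"][95:175,200:300],None,fx=6,fy=6,interpolation=cv2.INTER_NEAREST)[:,:,::-1])
E
```

```text
time: 5.7
tool_pos: [0.6042, -0.2795, 0.0962]
ee_rot: [-3.141, 0.0, 0.685]
wrist_force: [-0.7, 0.5, -1.2]
width: 0.0264
time: 5.95
tool_pos: [0.604, -0.2794, 0.0931]
ee_rot: [-3.141, 0.0, 0.685]
wrist_force: [-0.7, 0.1, 0.4]
width: 0.0268
```

View pics/c3.png

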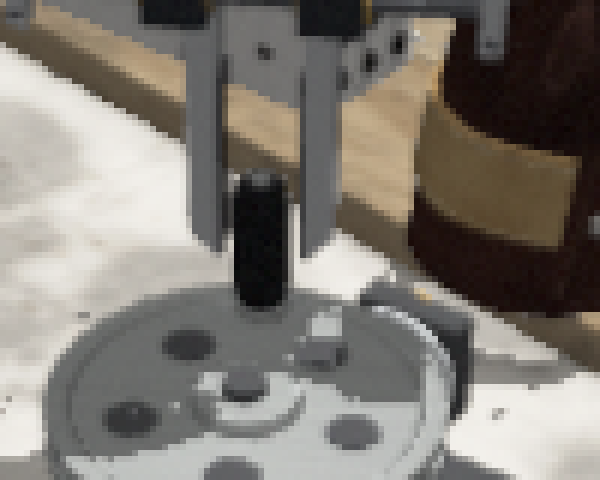

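```bash
python3 -m creep '[[[0,0,3,0],[0,0,3,0],[0,0,0,0]]]'
cat > m.sh <<'E'
grep -E "time|tool_pos|wrist" | tr '\n' ' ' | sed 's/time/\ntime/g' | python3 -c "
import sys,re,math
for l in sys.stdin:
    n=[float(v) for v in re.findall(r'-?\d+\.?\d*',l)]
    if len(n)<7: continue
    t,x,y,z,fx,fy,fz=n;dx,dy=x-.560,y+.317;p=math.atan2(dy,dx);p+=2*math.pi*(p<-.5);print(t,'phi %.3f r %.4f z %.3f Ft %.1f Fr %.1f Fz %.1f'%(p,math.hypot(dx,dy),z,fx*math.sin(p)-fy*math.cos(p),fx*math.cos(p)+fy*math.sin(p),fz))"
E
(python3 -m creep '[[[-0.05,-2.25,0,-2.3],[-0.05,-2.25,0,-2.3]]]'
python3 -m creep '[[[-0.05,-2.25,0,-2.3],[-0.05,-2.25,0,-2.3]]]'
python3 -m creep '[[[-0.05,-2.25,0,-2.3],[-0.05,-2.25,0,-2.3]]]'
python3 -m creep '[[[-0.05,-2.25,0,-2.3],[-0.05,-2.25,0,-2.3]]]'
python3 -m creep '[[[-0.05,-2.25,0,-2.3],[-0.05,-2.25,0,-2.3]]]') | bash m.sh
```

```text
time: 6.38
tool_pos: [0.6041, -0.2794, 0.0872]
ee_rot: [-3.141, 0.0, 0.685]
wrist_force: [-0.0, 0.1, 0.7]
width: 0.0263
6.62 phi 0.766 r 0.0580 z 0.088 Ft 4.5 Fr 0.2 Fz -3.0
6.88 phi 0.805 r 0.0579 z 0.088 Ft 7.9 Fr -0.0 Fz -3.9
7.12 phi 0.881 r 0.0578 z 0.088 Ft 8.1 Fr -0.2 Fz -4.1
7.38 phi 0.960 r 0.0579 z 0.088 Ft 8.4 Fr 0.0 Fz -3.7
7.62 phi 1.038 r 0.0579 z 0.088 Ft 7.7 Fr -0.2 Fz -4.3
```

```bash
(python3 -m creep '[[[-0.05,-2.25,0,-2.3],[-0.05,-2.25,0,-2.3]]]'
python3 -m creep '[[[-0.05,-2.25,0,-2.3],[-0.05,-2.25,0,-2.3]]]'
python3 -m creep '[[[-0.05,-2.25,0,-2.3],[-0.05,-2.25,0,-2.3]]]'
python3 -m creep '[[[-0.05,-2.25,0,-2.3],[-0.05,-2.25,0,-2.3]]]'
python3 -m creep '[[[-0.05,-2.25,0,-2.3],[-0.05,-2.25,0,-2.3]]]') | bash m.sh
```

```text
7.88 phi 1.115 r 0.0579 z 0.088 Ft 6.7 Fr -0.3 Fz -4.4
8.12 phi 1.180 r 0.0581 z 0.088 Ft 10.4 Fr -0.3 Fz -5.6
8.38 phi 1.247 r 0.0581 z 0.088 Ft 11.4 Fr 1.1 Fz -5.3
8.62 phi 1.315 r 0.0582 z 0.088 Ft 12.4 Fr -0.1 Fz -7.2
8.88 phi 1.388 r 0.0584 z 0.088 Ft 12.9 Fr 1.9 Fz -5.4
```

```bash
(python3 -m creep '[[[-0.05,-2.25,0,-2.3],[-0.05,-2.25,0,-2.3]]]'
python3 -m creep '[[[-0.05,-2.25,0,-2.3],[-0.05,-2.25,0,-2.3]]]'
python3 -m creep '[[[-0.05,-2.25,0,-2.3],[-0.05,-2.25,0,-2.3]]]') | bash m.sh
```

```text
9.12 phi 1.461 r 0.0585 z 0.088 Ft 13.2 Fr 0.7 Fz -6.4
9.38 phi 1.540 r 0.0584 z 0.088 Ft 13.1 Fr 1.3 Fz -5.2
9.62 phi 1.619 r 0.0585 z 0.088 Ft 12.4 Fr 1.4 Fz -5.1
```

```bash
(python3 -m creep '[[[-0.05,-2.25,0,-2.3],[-0.05,-2.25,0,-2.3]]]'
python3 -m creep '[[[-0.05,-2.25,0,-2.3],[-0.05,-2.25,0,-2.3]]]') | bash m.sh
```

```text
9.88 phi 1.701 r 0.0585 z 0.088 Ft 11.8 Fr 1.9 Fz -4.4
10.12 phi 1.784 r 0.0585 z 0.088 Ft 10.7 Fr 1.6 Fz -4.6
```

```bash
(python3 -m creep '[[[-0.05,-2.25,0,-2.3],[0,0,0,0],[0,0,0,0]]]';python3 -m creep '[[[0,0,0,0],[0,0,0,0],[0,0,0,0]]]' 0.5) | bash m.sh
python3 - <<'E'
from bench import get_obs; o=get_obs();print(o["width"],o["ee_rot"],o["wrist_force"])
E
python3 -m creep '[[[0,0,-10,0],[0,0,-30,0],[0,0,-50,0],[0,0,-50,0],[0,0,-30,0],[0,0,0,0]]]'
python3 - <<'E'
from bench import snapshot
import cv2,numpy as np,pickle
a=snapshot("top");b=snapshot("scene");pickle.dump((a,b),open("p3.pkl","wb"))
f=lambda im:cv2.resize(im,None,fx=4,fy=4,interpolation=cv2.INTER_CUBIC)
cv2.imwrite("pics/c4.png",np.hstack([f(a["color"][115:240,175:275]),f(b["color"][115:240,170:270])])[:,:,::-1])
E
```

```text
10.5 phi 1.839 r 0.0584 z 0.088 Ft 9.0 Fr 0.7 Fz -3.2
10.88 phi 1.910 r 0.0574 z 0.088 Ft -0.4 Fr -0.3 Fz 0.5
0.046577355055367406 [-3.14135351e+00  2.02021676e-04  1.92880623e+00] [-0.30064974 -0.44522093  0.4562932 ]
time: 11.62
tool_pos: [0.5423, -0.2635, 0.2622]
ee_rot: [3.137, 0.006, 1.929]
wrist_force: [0.5, -0.1, 0.0]
width: 0.047
```

View pics/c4.png

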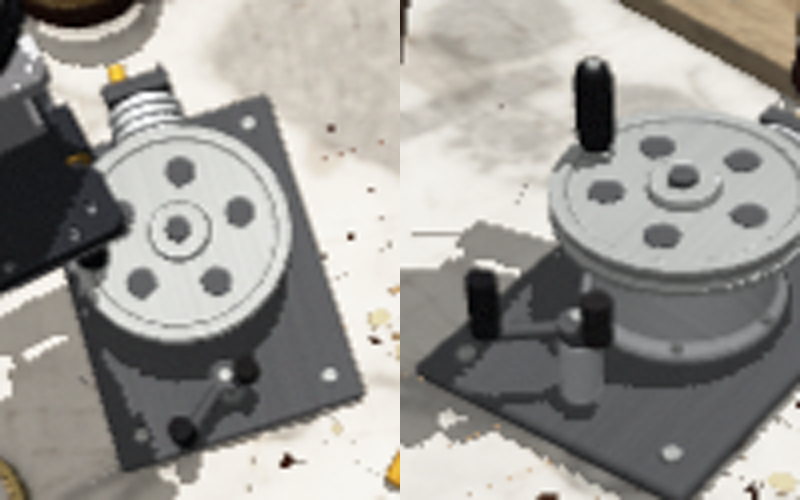

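```bash
python3 -m creep '[[[-1.3,-38.8,0,0],[-1.3,-38.8,0,0],[-1.3,-38.8,0,0],[0,0,0,10.6],[0,0,0,10.6],[0,0,0,10.6],[0,0,0,10.6],[0,0,0,10.6]]]'
python3 -m creep '[[[0,0,0,10.6],[0,0,0,10.6],[0,0,0,10.6],[0,0,0,10.6],[0,0,0,10.6],[0,0,0,10.6],[0,0,0,10.6],[0,0,0,10.6]]]'
python3 -m creep '[[[0,0,0,10.6],[0,0,0,0],[0,0,0,0]]]'
python3 - <<'E'
import pickle,numpy as np; from h import ray
a,b=pickle.load(open("p3.pkl","rb"))
S=lambda x,y,z:ray(b,170+(x-400+.5)/4-.5,115+(y+.5)/4-.5,z)
T=lambda x,y,z:ray(a,175+(x+.5)/4-.5,115+(y+.5)/4-.5,z)
k=S(595,60,.145);print(k,np.arctan2(k[1]+.317,k[0]-.56)); print("axis",S(683,175,.1),"bk",S(482,273,.098),T(181,426,.098),"pivot",T(225,373,.07))
E
```

```text
time: 12.72
tool_pos: [0.4326, -0.3064, 0.2547]
ee_rot: [-3.136, -0.001, 0.998]
wrist_force: [-0.7, 0.2, 0.5]
width: 0.0469
time: 13.72
tool_pos: [0.4326, -0.3064, 0.2547]
ee_rot: [-3.14, 0.005, -0.482]
wrist_force: [0.5, 0.5, -0.3]
width: 0.0472
time: 14.1
tool_pos: [0.4331, -0.3068, 0.2563]
ee_rot: [-3.141, 0.003, -0.658]
wrist_force: [-0.3, -0.2, 0.4]
width: 0.047
[ 0.55309714 -0.25933459  0.145     ] 1.6899347794615671
axis [ 0.55922742 -0.31757258  0.1       ] bk [ 0.43741079 -0.30570429  0.098     ] [ 0.43773554 -0.30728307  0.098     ] pivot [ 0.47212064 -0.33487884  0.07      ]
```

```bash
python3 -m creep '[[[2.5,-1.5,30,0],[0,0,50,0],[0,0,50,0],[0,0,40,0],[0,0,20,0],[0,0,10,0],[0,0,0,0]]]'
python3 - <<'E'
from bench import snapshot
import cv2,numpy as np,pickle
b=snapshot("scene");pickle.dump(b,open("p4.pkl","wb"))
cv2.imwrite("pics/c5.png",cv2.resize(b["color"][135:235,160:270],None,fx=6,fy=6,interpolation=cv2.INTER_CUBIC)[:,:,::-1])
E
```

```text
time: 14.98
tool_pos: [0.4362, -0.3072, 0.0573]
ee_rot: [-3.141, 0.001, -0.66]
wrist_force: [0.6, 0.3, 0.2]
width: 0.047
```

View pics/c5.png

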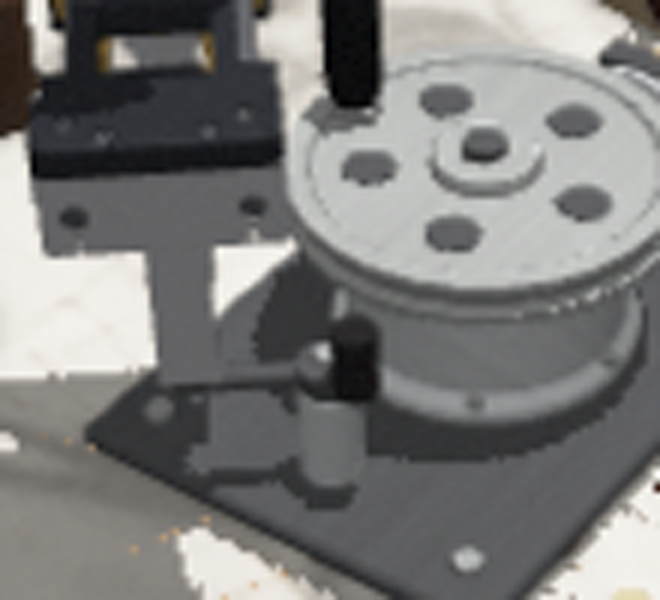

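```bash
sed 's/x-.560,y+.317/x-.4705,y+.3353/; s/2\*math.pi\*(p<-.5)/2*math.pi*(p<0)/' m.sh > b.sh
(python3 -m creep '[[[0,0,0,0],[0,0,0,0],[0,0,0,0]]]' 0.22
python3 -m creep '[[[-0.2,4.5,0,-5.7],[-0.2,4.5,0,-5.7],[-0.2,4.5,0,-5.7],[-0.2,4.5,0,-5.7]]]'
python3 -m creep '[[[-0.2,4.5,0,-5.7],[-0.2,4.5,0,-5.7],[-0.2,4.5,0,-5.7],[-0.2,4.5,0,-5.7]]]'
python3 -m creep '[[[-0.2,4.5,0,-5.7],[-0.2,4.5,0,-5.7],[-0.2,4.5,0,-5.7],[-0.2,4.5,0,-5.7]]]'
) | bash b.sh
```

```text
15.4 phi 2.457 r 0.0436 z 0.058 Ft 0.4 Fr 0.1 Fz 0.4
15.9 phi 2.837 r 0.0443 z 0.058 Ft 2.6 Fr -2.9 Fz -1.5
16.4 phi 3.227 r 0.0458 z 0.058 Ft 2.1 Fr -1.1 Fz 0.2
16.9 phi 3.606 r 0.0469 z 0.058 Ft 2.6 Fr -1.5 Fz 0.6
```

```bash
(python3 -m creep '[[[-0.4,4.5,0,-5.7],[-0.4,4.5,0,-5.7],[-0.4,4.5,0,-5.7],[-0.4,4.5,0,-5.7]]]'
python3 -m creep '[[[-0.2,2.3,0,-2.9],[-0.2,2.3,0,-2.9]]]'
python3 -m creep '[[[-0.1,2.3,0,-2.9],[-0.1,2.3,0,-2.9]]]'
python3 -m creep '[[[-0.1,2.3,0,-2.9]]]' ) | bash b.sh
```

```text
17.4 phi 3.977 r 0.0483 z 0.057 Ft 2.3 Fr -1.3 Fz 0.3
17.65 phi 4.070 r 0.0486 z 0.057 Ft 1.3 Fr -2.2 Fz -1.5
17.9 phi 4.163 r 0.0484 z 0.057 Ft 2.9 Fr -1.3 Fz 1.0
18.02 phi 4.209 r 0.0483 z 0.057 Ft 3.0 Fr -0.6 Fz 1.0
```

Continue in small steps until the stop is felt.

```bash
(python3 -m creep '[[[-0.1,2.3,0,-2.9]]]'
python3 -m creep '[[[-0.1,2.3,0,-2.9]]]'
python3 -m creep '[[[0,1.5,0,-1]]]'
python3 -m creep '[[[0,1.5,0,-1]]]') | bash b.sh
```

```text
18.15 phi 4.255 r 0.0483 z 0.057 Ft 2.4 Fr -1.3 Fz 0.5
18.27 phi 4.273 r 0.0480 z 0.057 Ft 7.4 Fr -2.5 Fz 3.3
18.4 phi 4.273 r 0.0477 z 0.057 Ft 10.6 Fr -1.8 Fz 4.5
18.52 phi 4.276 r 0.0476 z 0.057 Ft 13.1 Fr -2.4 Fz 6.7
```

```bash
(python3 -m creep '[[[0,1.0,0,0],[0,0,0,0],[0,0,0,0]]]';python3 -m creep '[[[0,0,0,0],[0,-2,0,0],[0,-2,0,0],[0,0,0,0]]]' 0.45) | bash b.sh
python3 -m creep '[[[0,0,-10,0],[0,0,-30,0],[0,0,-50,0],[0,0,-60,0],[0,0,-60,0],[0,0,0,0]]]'
python3 -m creep '[[[-60,0,0,0],[-60,0,0,0],[-40,0,0,0],[0,0,0,0]]]'
python3 - <<'E'
from bench import snapshot
import cv2,numpy as np,pickle
a=snapshot("top");b=snapshot("scene");pickle.dump((a,b),open("p5.pkl","wb"))
f=lambda im:cv2.resize(im,None,fx=4,fy=4,interpolation=cv2.INTER_CUBIC)
cv2.imwrite("pics/c6.png",np.hstack([f(a["color"][115:240,175:275]),f(b["color"][115:240,170:270])])[:,:,::-1])
E
```

```text
18.9 phi 4.274 r 0.0476 z 0.057 Ft 14.4 Fr -2.1 Fz 6.5
19.4 phi 4.335 r 0.0494 z 0.058 Ft 0.1 Fr 0.0 Fz -0.5
time: 20.15
tool_pos: [0.454, -0.3829, 0.2762]
ee_rot: [3.129, 0.008, 1.32]
wrist_force: [0.4, 0.9, -0.9]
width: 0.0425
time: 20.65
tool_pos: [0.4106, -0.5382, 0.2645]
ee_rot: [-3.138, -0.003, 1.316]
wrist_force: [-0.1, 1.1, -1.1]
width: 0.0422
```

View pics/c6.png

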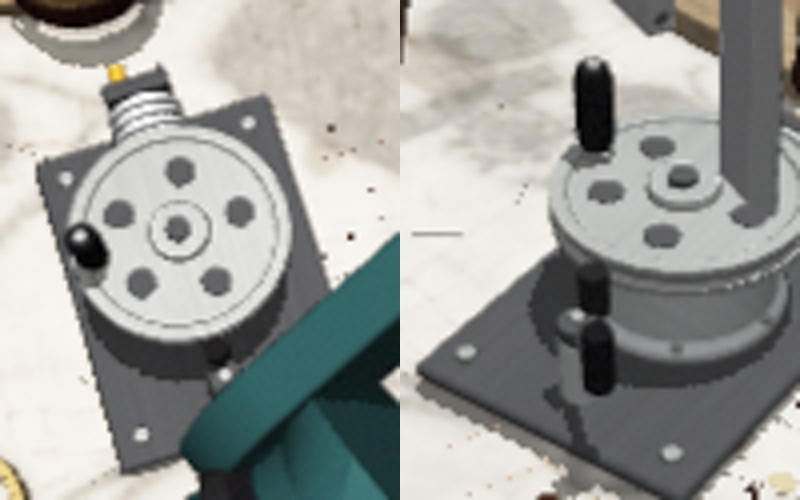

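```bash
python3 - <<'E'
import pickle,numpy as np; from h import ray
a,b=pickle.load(open("p5.pkl","rb"))
S=lambda x,y,z:ray(b,170+(x-400+.5)/4-.5,115+(y+.5)/4-.5,z)
T=lambda x,y,z:ray(a,175+(x+.5)/4-.5,115+(y+.5)/4-.5,z)
for k in(S(595,62,.145),T(82,236,.145)): print(k,np.arctan2(k[1]+.317,k[0]-.56))
k=S(598,323,.098);print("brake",k,np.arctan2(k[1]+.3353,k[0]-.4705)%(2*np.pi)-2.473, "T piv",T(222,374,.07),"screw",T(248,122,.012))
# change check of the small objects
t0=pickle.load(open("top.pkl","rb"))["color"];s0=pickle.load(open("scene.pkl","rb"))["color"]
sl=(slice(205,320),slice(215,340));print("scene mean diff bottle/wax/dish",np.abs(s0[sl].astype(int)-b["color"][sl]).mean())
E
```

```text
[ 0.55185711 -0.26072836  0.145     ] 1.7145056244869958
[ 0.5493395  -0.26340245  0.145     ] 1.7671329406676246
brake [ 0.45301728 -0.37133179  0.098     ] 1.7876492156324018 T piv [ 0.47169105 -0.3329449   0.07      ] screw [ 0.65717833 -0.36320887  0.012     ]
scene mean diff bottle/wax/dish 10.893078260869565
```

```bash
python3 - <<'E'
import pickle,cv2
a,b=pickle.load(open("p5.pkl","rb"));cv2.imwrite("pics/full.png",cv2.resize(b["color"],(800,600))[:,:,::-1])
E
python3 -m creep '[[[0,0,0,0]]]'
```

```text
time: 20.88
tool_pos: [0.4131, -0.5348, 0.2681]
ee_rot: [3.141, -0.0, 1.322]
wrist_force: [0.7, -0.2, -0.6]
width: 0.0428
```

View pics/full.png

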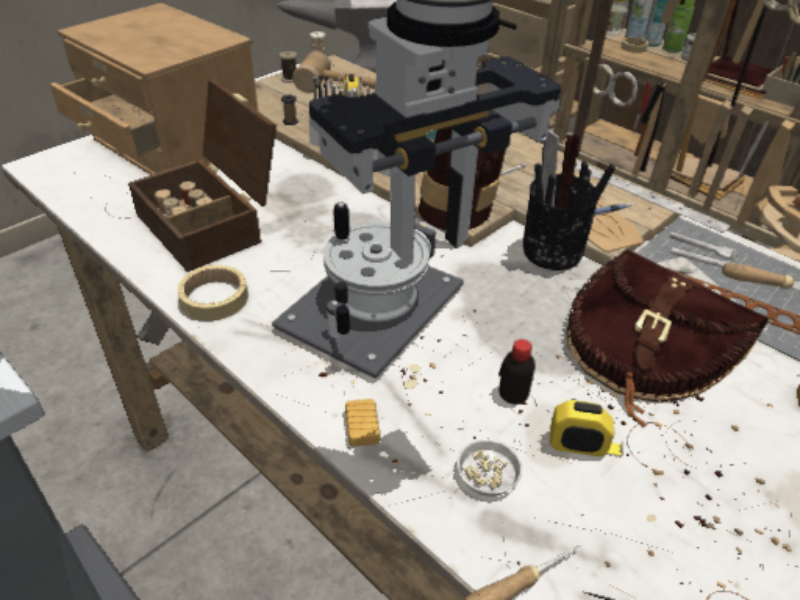

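The full scene shows the bottle (517,372), the wax (363,422) and the dish (489,470) where they started. The compressor base has not shifted, the brake lever is over at (342,318), and the arm is clear.

```bash
python3 -c "
from bench import ticket;print(ticket.close_job())"
```

```text
the job is handed in; nothing more can be done
None
```

The compressor is parked and the brake is on. I handed the job in at about 21 s of the 72 s allowed.

- **Flywheel:** I held the crank knob loosely between the fingers and turned it slowly anticlockwise. The push needed rose from about 8 N to about 13 N, and I stopped after it had eased to about 9–10 N. I put the wheel about 0.3–0.4 rad past the hardest point. This is an estimate, because the fingers flexed and the knob trailed them by about 0.1 rad. After braking, the two cameras put the knob at 1.71 and 1.77 rad (world frame).
- **Brake:** I pushed the lever until it stalled at its stop, with about 14 N on the knob, then let go. The camera put it at about 1.79 rad, which matches the 1.75 rad stop within measurement error.
- **Surroundings:** The compressor's base screws are at the same pixels as at the start. In the last picture the bottle, wax and dish have not moved, and the arm is clear with the wrist force at noise level.
- **Disagreements:**
  - The fingertips appeared 20–30 mm higher in the images than the reported tool position, so I went lower than planned on the crank knob, without touching anything.
  - A pixel comparison of the area round the bottle, wax and dish showed a mean difference of 11. I put that down to the arm's shadow, after looking at the picture.

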